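# Slide the cash tray home under the counter riser

### The job

Put the cash tray away under the low riser. Lift the tray by the bar across its middle and set it down flat and square in front of the riser with just its nose inside the opening and let go; then take it by the pull at its tail and slide it in gently until the sprung bumper hidden under the riser is pressed all the way back and the tray comes to a firm stop, then leave it there. Do not knock the tray on the underside, do not shove the riser along the counter, and leave the other things alone.

Things in the scene. Friction and masses are not known exactly. Their poses are not given: they have to be found in the camera images.
- tray_middle (a point): middle of the grey cash tray, half-way up the bar across it, 18 mm above the tray's underside; +x to the tray's nose, z up. The tray starts flat on the counter (z = 0).
- tray_pull_mid (a point): middle of the tray's pull: an upright fin on the tail wall, 12 mm thick (y), 43 mm long (x), from 4 to 32 mm above the underside; this point is 101 mm behind the tray's middle (26 mm behind the tail wall) and 18 mm up. Same axes as the tray.
- tray: the whole cash tray: open box 150 (x) x 110 (y) x 32 mm high, about 0.35 to 0.7 kg, floor 4 mm, walls 5 mm, a few flat coins in its corners. Origin at the centre of its underside, +x to its nose.
- tray_bar: the bar across the tray's middle (part of the tray, same origin and axes): runs along y from wall to wall, 10 mm thick in x, top flush with the rim at 32 mm. The compartments beside it are 65 mm long (x) and empty near the bar.
- tray_pull: the pull fin at the tray's tail (part of the tray, same origin and axes as the tray).
- riser_mouth (a point): centre of the front edge of the riser's opening, 20 mm above the counter; +x points straight into the opening, z up. The opening is 124 mm wide and 40 mm high; its floor is the counter itself.
- riser: the riser: a small free-standing bridge 194 (x) x 156 x 52 mm high, pale wooden top on grey cheeks, a number keypad fixed on the back of it (to 76 mm high). Origin at the centre of its foot, 97 mm behind the mouth, same axes. About 4 kg, not fastened: more than about 20 N along the counter shifts it.
- riser_top: the riser's wooden top board, underside 40 mm above the counter (8 mm over the tray's rim); same origin and axes as the riser.
- bumper (a joint): travel of the rubber bumper (70 mm wide, 6 to 26 mm up) inside the riser: 0 = free, 0.010 m = fully back, then rigid. Its weak spring (under 0.5 N) cannot push the tray out. Its stop is set at an unknown depth: with the bumper fully back the tray's nose is 111 to 147 mm inside the mouth, its tail wall 3 to 39 mm outside.
- button_tin: round grey-green tin, 70 mm across, 46 high, bystander; origin at the centre of its underside.
- masking_tape: roll of masking tape lying flat, 98 mm across, 25 high, bystander; origin at the centre of its underside.
- tape_measure: round tape measure lying flat, 52 mm across, 15 high, bystander; origin at the centre of its underside.

How it is judged:
By the outcome, as a careful person would: the job done as asked, in the order asked, and still so for the second after the job is handed in, with the robot touching nothing.
It also fails if it takes over 64 s, if anything falls off the work surface, if the arm or the gripper's body presses on something with over 40 N, if the wrist force passes 120 N, or if a joint passes its speed limit or range.

### The arm

A 6-joint arm with a two-finger parallel gripper is mounted at the origin on a cart in front of the work surface, level with it; the furniture and walls round the work are solid. World frame = base frame: x ahead of the robot, y to its left, z up, the work surface at z = 0. Lengths are in m, angles in rad, forces in N, time in s.
With the tool pointing down it reaches from about 0.375 to 0.9 m from the base axis. Payload 3.1 kg.
Tool frame: the origin (TCP) lies between the finger pads; the fingertips stand 17 mm ahead of it and the grasp point (between the pads) lies 2 mm behind it; z points along the fingers, y is the direction in which the jaws open and shut (so a half turn about z gives the same grasp; the last joint's range is limited). The gripper opens to 87 mm and grips with 3 to 60 N. Pads are 19 mm wide; open, the fingers measure 117 mm over their backs; the gripper's body (75 mm by 190 mm) begins 51 mm behind the grasp point.
Start: joints at [1.038, 0.527, 1.433, -0, 1.181, -0.178], TCP at [0.216, 0.586, 0.24] pointing down, gripper open.
Joint ranges: [-3.08, 3.08], [-0.75, 2.2], [0.22, 2.44], [-1.43, 4.57], [0, 2.65], [-2.85, 2.85]. Speed limits (rad/s): [2.79, 2.79, 3.14, 3.14, 3.14, 3.14].

### API

Orientations are given as a 3x3 rotation matrix whose columns are the frame's x, y, z axes.
In Python, from station import get_state, imaging, env gives the robot as it stands. The module is installed in compiled form; this text tells all that it offers.
- The arm moves only by the tool drive_tool, never from a script. Its argument "motion" is a list of rows, each an object of numbers: "tx", "ty", "tz": the shift along the world's x, y, z in mm; "yaw": the turn about the world's z in degrees; "gripper": the opening, from 0 (shut) to 1 (fully open). A call has 1 to 20 rows; each row is the pose to reach, as a shift and turn from the pose commanded when the call began; what a row does not reach only later rows make up. A row lasts 1/8 s, in which the tool goes at most 62.5 mm and 10.7 degrees, less where a joint would pass 70% of its speed; a pose out of reach is approached as far as the arm can. A call with a gripper value outside its range is refused whole. The fingers move at their own pace and stop on an object; the grip force is fixed at half the most. Time passes only in rows, so rows that repeat a pose let the fingers close. It gives the time, the measured TCP pose, the force and the opening at its end, in the units of the state.
- get_state(): the state, without advancing time (a new reading comes with each control period).
- imaging.read_camera(name): name is "side" or "top"; returns a dict with "frame" (400x640x3 uint8, red, green, blue), "K" (3x3 intrinsics, pixels), "world_from_camera" (4x4, takes a point from camera to world coordinates). Camera axes: x right, y down, z forward; pixel columns grow to the right and rows downward; lengths in m; the calibration is good to about 2 mm. A picture is of the moment at which its call begins. There is no depth.
- env.job_done(): hands the job in, once; it reports no verdict.
The state is a dict: "time_s": time; "joint_pos": joint angles; "joint_velocities": joint speeds; "joint_efforts": joint torques, N m; "position": TCP position; "orientation": TCP orientation; "wrist_force": force on the tool from outside, world axes, zero at the start; "ft_torque": the same for the moment, N m; "width": finger opening in m.
Only numpy, scipy, OpenCV 4.12 (cv2) and the standard library are available. Lean on these libraries where they do the work, as an engineer would, in place of code of your own. Each camera call takes 0.05 s, during which the arm holds its last target.

## Working session

There is one attempt and no reset: what is moved stays moved. The work goes in short steps, Python scripts to look and compute and a tool call to move; the robot and the scene stay as the last step left them, time stands still between calls to the robot, and variables do not carry over. Pictures are saved under pics/ and viewed, and the job is handed in when it is done.

Besides the shell and the picture viewer there is one more tool, called after ">>>" as name(argument=value, ...) on one line, values as JSON. drive_tool: Moves the arm, as the interface text tells. Its arguments: {"type":"object","properties":{"motion":{"type":"array","items":{"type":"object","properties":{"tx":{"type":"number"},"ty":{"type":"number"},"tz":{"type":"number"},"yaw":{"type":"number"},"gripper":{"type":"number"}}}}},"required":["motion"]}

```bash
mkdir -p pics
python3 - <<'E'
from station import get_state, imaging
import cv2, numpy as np
s=get_state()
for k,v in s.items(): print(k,np.round(v,4).tolist())
for n in("top","side"):
    d=imaging.read_camera(n); cv2.imwrite(f"pics/{n}0.png",d["frame"][:,:,::-1]); print(n,np.round(d["K"],1).tolist(),np.round(d["world_from_camera"],4).tolist())
E
```

```text
time_s 0.0
joint_pos [1.0385, 0.5284, 1.4339, -0.0, 1.1814, -0.1785]
joint_velocities [0.0009, 0.0011, 0.0011, 0.0014, -0.0008, 0.0008]
joint_efforts [-0.0003, -44.0043, -17.6586, 0.0632, 0.0583, -0.0002]
position [0.2162, 0.5857, 0.2386]
orientation [[-0.9381, 0.3465, -0.0011], [0.3465, 0.9381, -0.0019], [0.0004, -0.0021, -1.0]]
wrist_force [0.5868, -0.3784, -0.0712]
ft_torque [0.0035, -0.0361, 0.0235]
width 0.0867
top [[510.4, 0.0, 321.7], [0.0, 510.4, 201.3], [0.0, 0.0, 1.0]] [[0.0161, -0.976, 0.2172, 0.2845], [-0.9999, -0.0152, 0.0055, -0.065], [-0.002, -0.2173, -0.9761, 1.375], [0.0, 0.0, 0.0, 1.0]]
side [[371.4, 0.0, 319.9], [0.0, 371.4, 198.5], [0.0, 0.0, 1.0]] [[-0.9958, -0.0586, 0.0702, 0.5058], [-0.0886, 0.4274, -0.8997, 0.8581], [0.0228, -0.9022, -0.4308, 0.5197], [0.0, 0.0, 0.0, 1.0]]
```

View pics/top0.png

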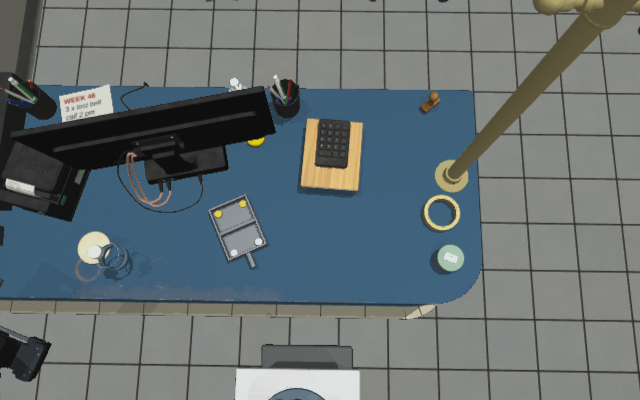

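View pics/side0.png

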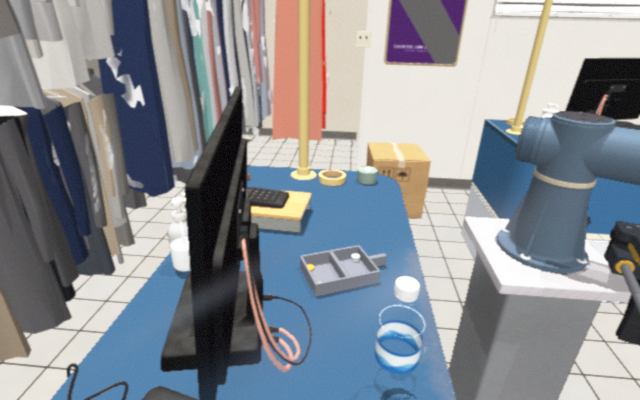

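Top view: tray near (238,228) with its pull at (251,260); riser near (332,155) with its mouth edge at row ~190; the tin and tape are on the right. I'll zoom in for the corners.

Run:
```python
import cv2
t=cv2.imread("pics/top0.png")
cv2.imwrite("pics/z1.png",cv2.resize(t[185:275,190:290],None,fx=6,fy=6,interpolation=cv2.INTER_CUBIC))
cv2.imwrite("pics/z2.png",cv2.resize(t[110:200,285:385],None,fx=6,fy=6,interpolation=cv2.INTER_CUBIC))
s=cv2.imread("pics/side0.png")
cv2.imwrite("pics/z3.png",cv2.resize(s[175:300,235:395],None,fx=4.5,fy=4.5,interpolation=cv2.INTER_CUBIC))
```

```text
(no output)
```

View pics/z1.png

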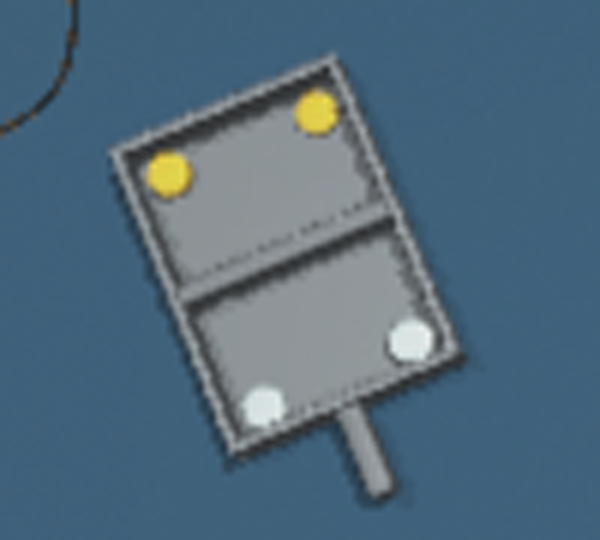

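View pics/z2.png

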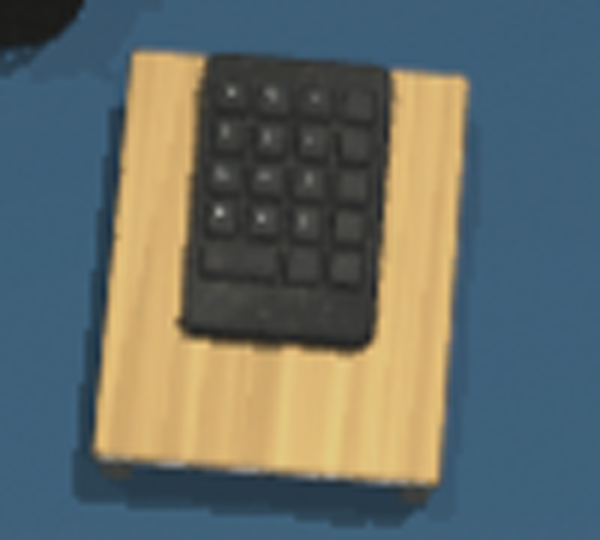

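View pics/z3.png

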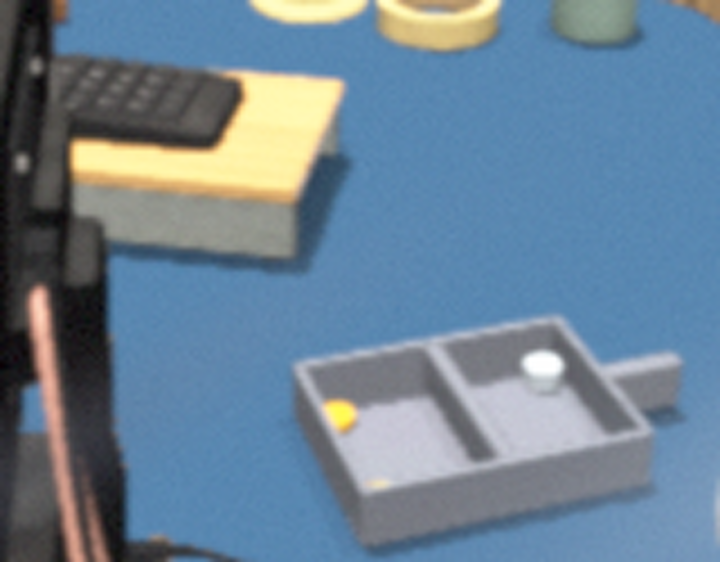

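```bash
cat > h.py <<'E'
import numpy as np, cv2
from scipy.optimize import least_squares
TK=np.array([[510.4,0,321.7],[0,510.4,201.3],[0,0,1]]);
def un(z,f,off): return (np.array(z)+.5)/f-.5+np.array(off)
def proj(cam,P):
    T=np.linalg.inv(cam["world_from_camera"]); p=(T[:3,:3]@np.asarray(P).T).T+T[:3,3]; q=(cam["K"]@p.T).T; return q[:,:2]/q[:,2:]
def place(x,P):
    c,s=np.cos(x[2]),np.sin(x[2]); P=np.asarray(P); return np.c_[x[0]+c*P[:,0]-s*P[:,1],x[1]+s*P[:,0]+c*P[:,1],P[:,2]]
def fit(obs,x0):
    f=lambda x: np.concatenate([(proj(c,place(x,P))-px).ravel() for c,P,px in obs])
    r=least_squares(f,x0,loss='soft_l1'); return r.x,r.fun
def box(a,b,z): return [[a,b,z],[a,-b,z],[-a,-b,z],[-a,b,z]] # NL NR TR TL
E
python3 - <<'E'
from h import *
from station import imaging
C={n:imaging.read_camera(n) for n in("top","side")}
ot=un([(114,150),(335,58),(465,355),(235,453)],6,(190,185)); os=un([(365,495),(300,365),(562,320),(650,433)],4.5,(235,175))
pt=un([(382,495)],6,(190,185))
T=box(.075,.055,.032)
R=box(.097,.078,.052); rt=un([(132,50),(468,75),(440,486),(94,458)],6,(285,110)); rs=un([(345,80),(298,198)],4.5,(235,175))
for nm,o in(("tray top",[(C["top"],T,ot)]),("tray side",[(C["side"],T,os)]),("tray both",[(C["top"],T,ot),(C["side"],T,os)]),("tray pull",[(C["top"],T+[[-.1215,0,.032]],np.r_[ot,pt])]),
  ("riser top",[(C["top"],R,rt)]),("riser both",[(C["top"],R,rt),(C["side"],R[2:],rs)])):
    x,f=fit(o,[.45,.0,.1]); print(nm,np.round(x[:2]*1e3,1),np.round(np.degrees(x[2]),2),np.round(f,1))
    if "riser" in nm: print(" mouth",np.round(place(x,[[-.097,0,0]])*1e3,1))
E
```

```text
tray top [510.7 166.1] 24.86 [-0.6  0.   0.5 -0.8  0.2  0.1 -0.1  0.6]
tray side [512.3 168.2] 24.38 [-0.2  0.  -1.1 -0.2  0.1 -0.8  1.8  0.4]
tray both [511.6 166.8] 24.65 [-0.8 -0.4  0.4 -1.1 -0.1 -0.2 -0.5  0.2  0.4 -0.3 -0.8 -0.5  0.2 -1.1
  2.1 -0.1]
tray pull [511.4 166.7] 24.65 [-0.7 -0.3  0.4 -1.  -0.1 -0.1 -0.5  0.3  1.1  1.1]
riser top [711.8 -83.1] -3.75 [-0.2 -0.   0.3  0.1  0.3 -0.1 -0.3  0. ]
 mouth [[615.  -76.7   0. ]]
riser both [712.3 -82.8] -3.85 [-0.3 -0.2  0.2 -0.   0.1 -0.2 -0.4 -0.2  0.4  0.5  0.4 -1.5]
 mouth [[615.5 -76.3   0. ]]
```

>>> drive_tool(motion=[{"tx": 50, "ty": -70, "tz": 0, "yaw": -8, "gripper": 0.55}, {"tx": 100, "ty": -140, "tz": 0, "yaw": -16, "gripper": 0.55}, {"tx": 150, "ty": -210, "tz": 0, "yaw": -24, "gripper": 0.55}, {"tx": 200, "ty": -280, "tz": 0, "yaw": -32, "gripper": 0.55}, {"tx": 250, "ty": -350, "tz": 0, "yaw": -40, "gripper": 0.55}, {"tx": 296, "ty": -419, "tz": 0, "yaw": -45, "gripper": 0.55}, {"tx": 296, "ty": -419, "tz": -40, "yaw": -45, "gripper": 0.55}, {"tx": 296, "ty": -419, "tz": -90, "yaw": -45, "gripper": 0.55}, {"tx": 296, "ty": -419, "tz": -140, "yaw": -45, "gripper": 0.55}, {"tx": 296, "ty": -419, "tz": -160, "yaw": -45, "gripper": 0.55}, {"tx": 296, "ty": -419, "tz": -160, "yaw": -45, "gripper": 0.55}, {"tx": 296, "ty": -419, "tz": -160, "yaw": -45, "gripper": 0.55}, {"tx": 296, "ty": -419, "tz": -160, "yaw": -45, "gripper": 0.55}])

```text
time_s: 1.82
position: [0.5135, 0.1681, 0.0816]
orientation: [[-0.419, 0.908, 0.004], [0.908, 0.419, 0.0], [-0.001, 0.004, -1.0]]
wrist_force: [0.4, -0.3, -0.3]
width: 0.0479
```

```bash
cat > look.py <<'E'
import sys,cv2,numpy as np
from station import get_state, imaging
n,nm,x,y,w,h,f=sys.argv[1],sys.argv[2],*map(float,sys.argv[3:8])
x,y,w,h=map(int,(x,y,w,h))
s=get_state(); R=np.array(s["orientation"])
print(s["time_s"],np.round(np.array(s["position"])*1e3,1),"yang",np.round(np.degrees(np.arctan2(R[1,1],R[0,1])),2),"F",np.round(s["wrist_force"],1),"w",round(s["width"],4),"tilt",np.round(R[:,2],4))
d=imaging.read_camera(n)["frame"][:,:,::-1]
cv2.imwrite(f"pics/{nm}.png",cv2.resize(d[y:y+h,x:x+w],None,fx=f,fy=f,interpolation=cv2.INTER_CUBIC))
E
python3 look.py side s1 235 100 200 200 3
```

```text
1.825 [513.5 168.1  81.6] yang 24.79 F [ 0.4 -0.3 -0.3] w 0.0479 tilt [ 4.e-03  5.e-04 -1.e+00]
```

View pics/s1.png

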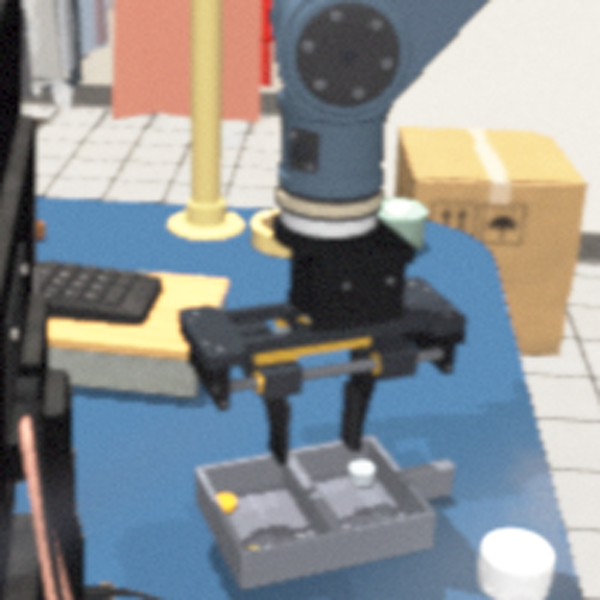

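The fingers straddle the bar, one per compartment. I'll descend and close.

>>> drive_tool(motion=[{"tx": -1, "ty": -1, "tz": -20, "gripper": 0.55}, {"tx": -1, "ty": -1, "tz": -40, "gripper": 0.55}, {"tx": -1, "ty": -1, "tz": -52, "gripper": 0.55}, {"tx": -1, "ty": -1, "tz": -58, "gripper": 0.55}, {"tx": -1, "ty": -1, "tz": -58, "gripper": 0.55}, {"tx": -1, "ty": -1, "tz": -58, "gripper": 0.55}, {"tx": -1, "ty": -1, "tz": -58, "gripper": 0.3}, {"tx": -1, "ty": -1, "tz": -58, "gripper": 0.2}, {"tx": -1, "ty": -1, "tz": -58, "gripper": 0}, {"tx": -1, "ty": -1, "tz": -58, "gripper": 0}, {"tx": -1, "ty": -1, "tz": -58, "gripper": 0}, {"tx": -1, "ty": -1, "tz": -58, "gripper": 0}, {"tx": -1, "ty": -1, "tz": -58, "gripper": 0}])

```text
validation failed for argument at $.mo...
```

```bash
python3 look.py side s2 235 150 200 150 3.5
```

```text
1.875 [513.4 168.1  81.6] yang 24.79 F [ 0.9 -0.2 -0.1] w 0.0477 tilt [ 3.8e-03  5.0e-04 -1.0e+00]
```

View pics/s2.png

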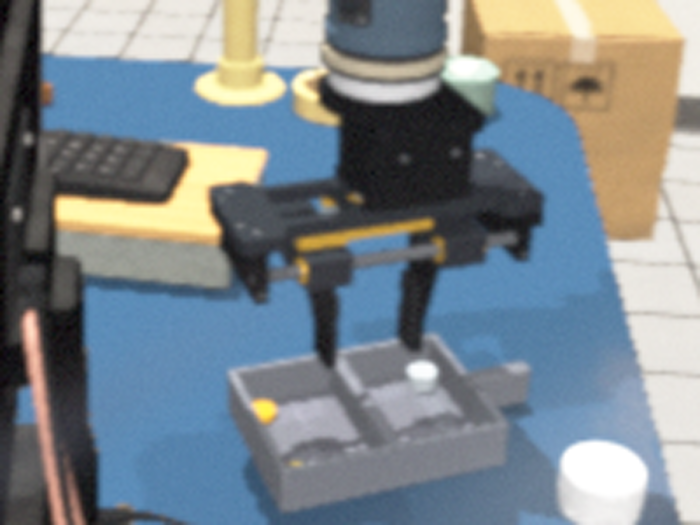

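The move was refused and the arm didn't move, probably because "yaw" was missing. I'll send full rows.

>>> drive_tool(motion=[{"tx": -1, "ty": -1, "tz": -20, "yaw": 0, "gripper": 0.55}, {"tx": -1, "ty": -1, "tz": -40, "yaw": 0, "gripper": 0.55}, {"tx": -1, "ty": -1, "tz": -52, "yaw": 0, "gripper": 0.55}, {"tx": -1, "ty": -1, "tz": -58, "yaw": 0, "gripper": 0.55}, {"tx": -1, "ty": -1, "tz": -58, "yaw": 0, "gripper": 0.55}, {"tx": -1, "ty": -1, "tz": -58, "yaw": 0, "gripper": 0.55}, {"tx": -1, "ty": -1, "tz": -58, "yaw": 0, "gripper": 0.3}, {"tx": -1, "ty": -1, "tz": -58, "yaw": 0, "gripper": 0.2}, {"tx": -1, "ty": -1, "tz": -58, "yaw": 0, "gripper": 0}, {"tx": -1, "ty": -1, "tz": -58, "yaw": 0, "gripper": 0}, {"tx": -1, "ty": -1, "tz": -58, "yaw": 0, "gripper": 0}, {"tx": -1, "ty": -1, "tz": -58, "yaw": 0, "gripper": 0}])

```text
time_s: 3.42
position: [0.5125, 0.1665, 0.0216]
orientation: [[-0.418, 0.908, 0.002], [0.908, 0.418, 0.0], [-0.001, 0.002, -1.0]]
wrist_force: [1.5, 1.0, -2.0]
width: 0.0102
```

```bash
python3 look.py side s3 235 150 200 150 3.5
```

```text
3.425 [512.5 166.5  21.6] yang 24.72 F [ 1.5  1.  -2. ] w 0.0102 tilt [ 2.e-03  3.e-04 -1.e+00]
```

View pics/s3.png

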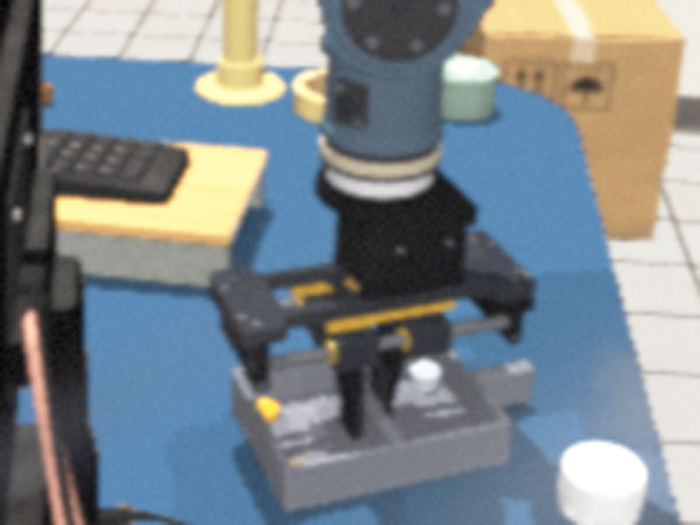

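Gripped, width 10.2 mm. I'll lift and carry to a point in front of the riser, turning to match it.

>>> drive_tool(motion=[{"tx": 0, "ty": 0, "tz": 5, "yaw": 0, "gripper": 0}, {"tx": 0, "ty": 0, "tz": 14, "yaw": 0, "gripper": 0}, {"tx": 0, "ty": 0, "tz": 24, "yaw": 0, "gripper": 0}, {"tx": 0, "ty": -8, "tz": 30, "yaw": -2, "gripper": 0}, {"tx": 0, "ty": -28, "tz": 30, "yaw": -5, "gripper": 0}, {"tx": 1, "ty": -53, "tz": 30, "yaw": -8, "gripper": 0}, {"tx": 1, "ty": -78, "tz": 30, "yaw": -11, "gripper": 0}, {"tx": 1, "ty": -103, "tz": 30, "yaw": -14, "gripper": 0}, {"tx": 2, "ty": -128, "tz": 30, "yaw": -17, "gripper": 0}, {"tx": 2, "ty": -153, "tz": 30, "yaw": -20, "gripper": 0}, {"tx": 2, "ty": -178, "tz": 30, "yaw": -23, "gripper": 0}, {"tx": 3, "ty": -203, "tz": 30, "yaw": -26, "gripper": 0}, {"tx": 3, "ty": -224, "tz": 30, "yaw": -28, "gripper": 0}, {"tx": 3, "ty": -233, "tz": 30, "yaw": -28.5, "gripper": 0}, {"tx": 3, "ty": -236, "tz": 30, "yaw": -28.5, "gripper": 0}, {"tx": 3, "ty": -236, "tz": 30, "yaw": -28.5, "gripper": 0}, {"tx": 3, "ty": -236, "tz": 30, "yaw": -28.5, "gripper": 0}, {"tx": 3, "ty": -236, "tz": 30, "yaw": -28.5, "gripper": 0}])

```text
time_s: 5.72
position: [0.5144, -0.0691, 0.0515]
orientation: [[0.065, 0.998, -0.0], [0.998, -0.065, 0.0], [0.0, -0.0, -1.0]]
wrist_force: [-0.4, 0.1, -5.0]
width: 0.0101
```

```bash
python3 look.py side s4 235 125 180 130 4.4;python3 look.py top t4 270 130 110 110 5
```

```text
5.725 [514.4 -69.1  51.5] yang -3.72 F [-0.4  0.1 -5. ] w 0.0101 tilt [-2.e-04  2.e-04 -1.e+00]
5.775 [514.4 -69.2  51.5] yang -3.72 F [ 0.4 -0.1 -5.8] w 0.0096 tilt [-2.e-04  1.e-04 -1.e+00]
```

View pics/s4.png

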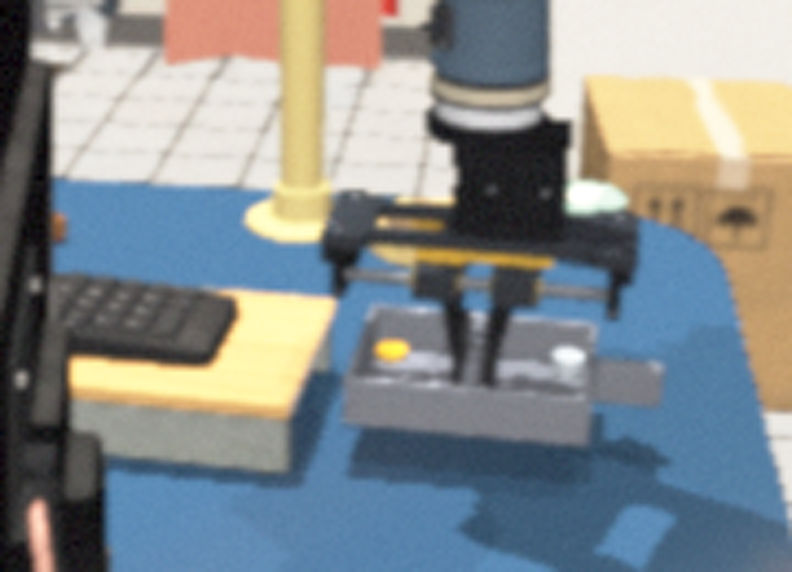

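View pics/t4.png

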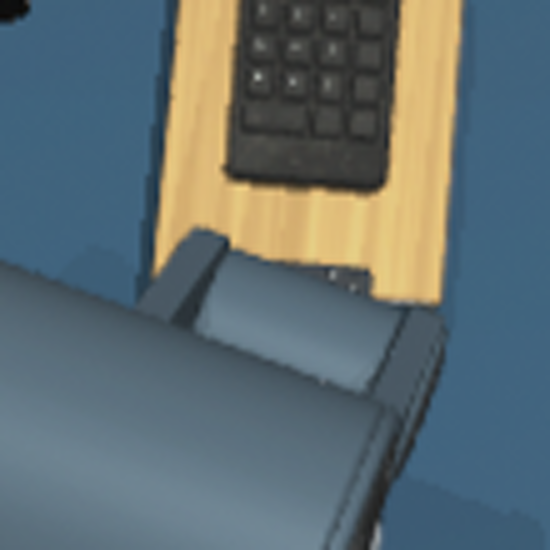

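```bash
cat > ov.py <<'E'
import sys
from h import *
from station import imaging
# x y yaw z0 pitch(deg, nose down +) name ox oy w h f
x,y,yaw,z0,pitch=map(float,sys.argv[1:6]); nm=sys.argv[6]; ox,oy,w,h=map(int,sys.argv[7:11]); f=float(sys.argv[11])
d=imaging.read_camera("side"); im=cv2.resize(d["frame"][oy:oy+h,ox:ox+w,::-1],None,fx=f,fy=f,interpolation=cv2.INTER_CUBIC)
def dr(P,col):
    q=((proj(d,P)-[ox,oy]+.5)*f-.5).round().astype(np.int32); cv2.polylines(im,[q],True,col,1)
p=np.radians(pitch)
def tr(P):
    P=np.array(P); z=P[:,2]-.018; X=P[:,0]*np.cos(p)+z*np.sin(p); Z=-P[:,0]*np.sin(p)+z*np.cos(p)+.018+z0/1e3
    return place([x/1e3,y/1e3,np.radians(yaw)],np.c_[X,P[:,1],Z])
for z in(0,.032): dr(tr(box(.075,.055,z)),(0,255,0))
for z in(0,.052): dr(place([.712,-.083,np.radians(-3.8)],box(.097,.078,z)),(0,0,255))
cv2.imwrite(f"pics/{nm}.png",im)
E
python3 ov.py 513.5 -69.2 -3.72 29.9 0 o4 235 125 180 130 4.4
```

```text
(no output)
```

View pics/o4.png

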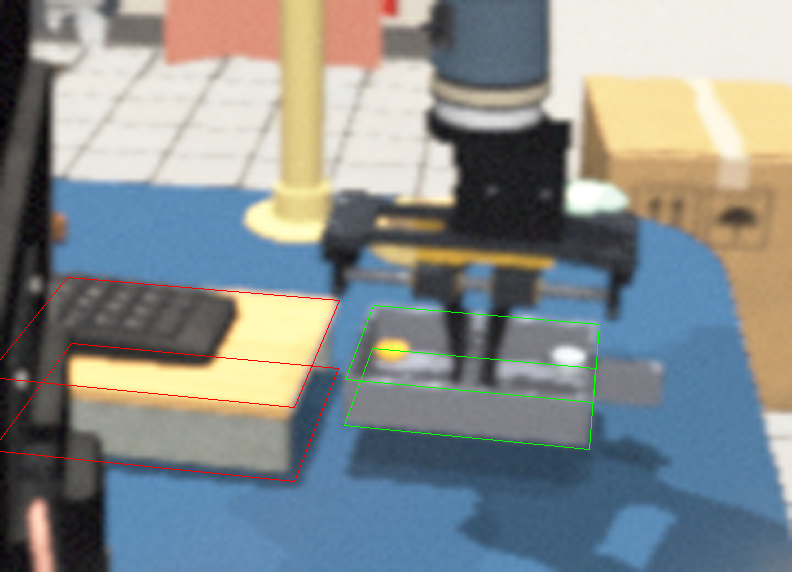

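The held tray matches the level model in green. I'll lower it to about 4 mm, move the nose in about 14 mm, set it down, and check before letting go.

>>> drive_tool(motion=[{"tx": 0, "ty": -1, "tz": -8, "yaw": 0, "gripper": 0}, {"tx": 0, "ty": -1, "tz": -18, "yaw": 0, "gripper": 0}, {"tx": 0, "ty": -1, "tz": -24, "yaw": 0, "gripper": 0}, {"tx": 0, "ty": -1, "tz": -26, "yaw": 0, "gripper": 0}, {"tx": 0, "ty": -1, "tz": -26, "yaw": 0, "gripper": 0}, {"tx": 8, "ty": -2, "tz": -26, "yaw": 0, "gripper": 0}, {"tx": 16, "ty": -2.5, "tz": -26, "yaw": 0, "gripper": 0}, {"tx": 24, "ty": -3, "tz": -26, "yaw": 0, "gripper": 0}, {"tx": 32, "ty": -3.5, "tz": -26, "yaw": 0, "gripper": 0}, {"tx": 38, "ty": -4, "tz": -26, "yaw": 0, "gripper": 0}, {"tx": 40, "ty": -4, "tz": -26, "yaw": 0, "gripper": 0}, {"tx": 40, "ty": -4, "tz": -26, "yaw": 0, "gripper": 0}, {"tx": 40, "ty": -4, "tz": -28, "yaw": 0, "gripper": 0}, {"tx": 40, "ty": -4, "tz": -29.5, "yaw": 0, "gripper": 0}, {"tx": 40, "ty": -4, "tz": -29.5, "yaw": 0, "gripper": 0}, {"tx": 40, "ty": -4, "tz": -29.5, "yaw": 0, "gripper": 0}])

```text
time_s: 7.88
position: [0.5544, -0.0737, 0.022]
orientation: [[0.066, 0.998, -0.0], [0.998, -0.066, 0.0], [0.0, -0.0, -1.0]]
wrist_force: [0.6, -0.2, -5.6]
width: 0.0097
```

```bash
python3 look.py side s5 235 125 180 130 4.4; python3 ov.py 553 -72.6 -3.72 0 0 o5 235 125 180 130 4.4
```

```text
7.875 [554.4 -73.7  22. ] yang -3.77 F [ 0.6 -0.2 -5.6] w 0.0097 tilt [-2.e-04  1.e-04 -1.e+00]
```

View pics/o5.png

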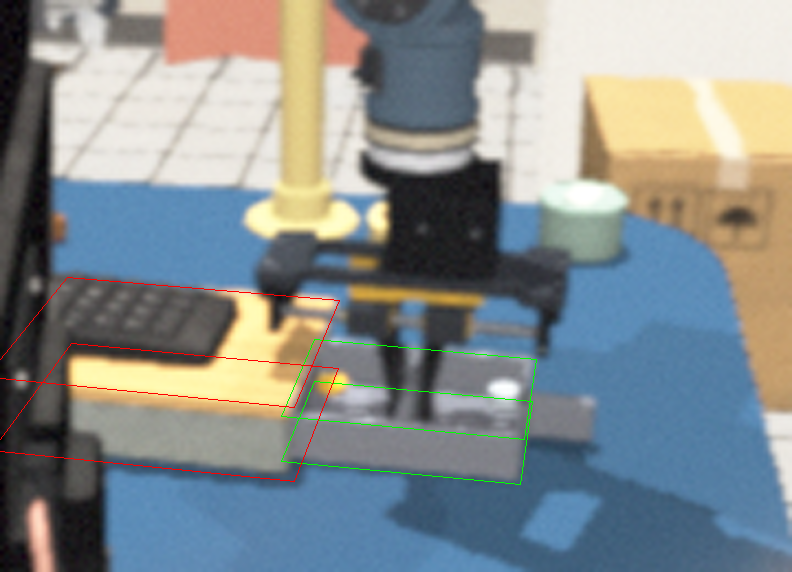

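>>> drive_tool(motion=[{"tx": 0, "ty": 0, "tz": -0.5, "yaw": 0, "gripper": 0}, {"tx": 0, "ty": 0, "tz": -1, "yaw": 0, "gripper": 0}, {"tx": 0, "ty": 0, "tz": -1, "yaw": 0, "gripper": 0}, {"tx": 0, "ty": 0, "tz": -1, "yaw": 0, "gripper": 0}])

```text
time_s: 8.48
position: [0.5546, -0.0738, 0.0216]
orientation: [[0.066, 0.998, 0.0], [0.998, -0.066, -0.0], [-0.0, 0.0, -1.0]]
wrist_force: [-1.6, -0.5, 3.4]
width: 0.01
```

>>> drive_tool(motion=[{"tx": 0, "ty": 0, "tz": -0.5, "yaw": 0, "gripper": 0.2}, {"tx": 0, "ty": 0, "tz": -0.5, "yaw": 0, "gripper": 0.4}, {"tx": 0, "ty": 0, "tz": -0.5, "yaw": 0, "gripper": 0.5}, {"tx": 0, "ty": 0, "tz": -0.5, "yaw": 0, "gripper": 0.5}, {"tx": 0, "ty": 0, "tz": 10, "yaw": 0, "gripper": 0.5}, {"tx": 0, "ty": 0, "tz": 40, "yaw": 0, "gripper": 0.5}, {"tx": 0, "ty": 0, "tz": 90, "yaw": 0, "gripper": 0.5}, {"tx": 0, "ty": 0, "tz": 120, "yaw": 0, "gripper": 0.5}, {"tx": -40, "ty": 40, "tz": 120, "yaw": 10, "gripper": 0.5}, {"tx": -70, "ty": 90, "tz": 120, "yaw": 20, "gripper": 0.5}, {"tx": -100, "ty": 140, "tz": 120, "yaw": 30, "gripper": 0.5}, {"tx": -100, "ty": 190, "tz": 120, "yaw": 40, "gripper": 0.5}, {"tx": -100, "ty": 240, "tz": 120, "yaw": 50, "gripper": 0.5}, {"tx": -100, "ty": 290, "tz": 120, "yaw": 60, "gripper": 0.5}, {"tx": -100, "ty": 290, "tz": 120, "yaw": 70, "gripper": 0.5}, {"tx": -100, "ty": 290, "tz": 120, "yaw": 80, "gripper": 0.5}, {"tx": -100, "ty": 290, "tz": 120, "yaw": 90, "gripper": 0.5}, {"tx": -100, "ty": 290, "tz": 120, "yaw": 90, "gripper": 0.5}])

```text
time_s: 10.72
position: [0.453, 0.216, 0.1408]
orientation: [[-0.998, 0.068, -0.003], [0.068, 0.998, -0.001], [0.003, -0.001, -1.0]]
wrist_force: [0.0, 0.5, 0.1]
width: 0.0435
```

```bash
python3 look.py top t6 280 110 110 130 4.5;python3 look.py side s6 235 165 160 110 4.8
```

```text
10.725 [453.  216.  140.8] yang 86.13 F [0.  0.5 0.1] w 0.0435 tilt [-3.e-03 -8.e-04 -1.e+00]
10.775 [453.3 216.  140.8] yang 86.06 F [-0.1  0.2 -0.1] w 0.0434 tilt [-2.4e-03 -6.0e-04 -1.0e+00]
```

View pics/t6.png

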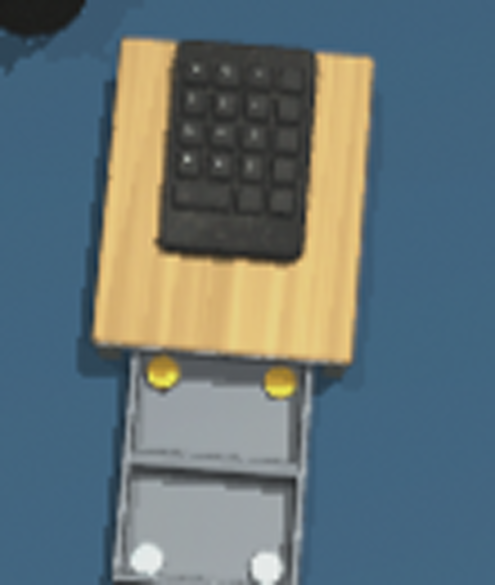

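View pics/s6.png

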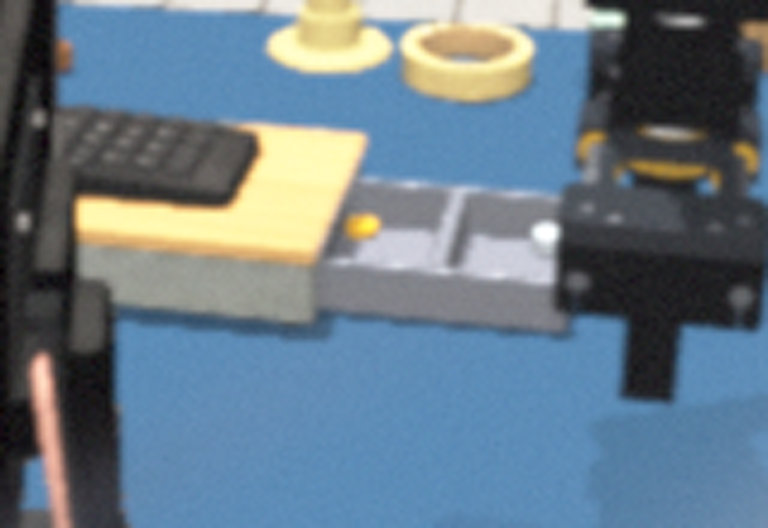

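```bash
python3 look.py top t7 290 175 80 90 6.5
```

```text
10.825 [453.6 216.  140.9] yang 86.07 F [-0.3  1.3 -0.2] w 0.0434 tilt [-1.8e-03 -5.0e-04 -1.0e+00]
```

View pics/t7.png

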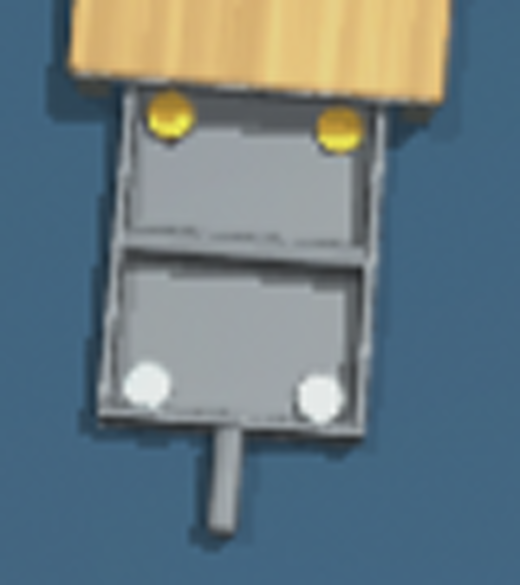

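Run:
```python
from h import *
from station import imaging
c=imaging.read_camera("top")
u=lambda p:un(p,6.5,(290,175))
P=[[-.075,.055,.032],[-.075,-.055,.032],[0,.055,.032],[0,-.055,.032],[-.1225,0,.032]]
x,f=fit([(c,P,u([(98,416),(364,436),(114,243),(374,258),(222,533)]))],[.55,-.07,-.06]); print(x*[1e3,1e3,57.3],f.round(1)); print("pull",place(x,[[-.101,0,0],[-.1,0,0]])*1e3)
R=box(.097,.078,.052); r,f=fit([(c,R,np.r_[un([(120,38),(373,58)],4.5,(280,110)),u([(443,103),(72,73)])])],[.71,-.08,-.06]); print("riser",r*[1e3,1e3,57.3],f.round(1))
d=x[:2]-r[:2]; a=r[2]; print("tray in riser",d@[np.cos(a),np.sin(a)]*1e3,d@[-np.sin(a),np.cos(a)]*1e3,(x[2]-a)*57.3)
```

```text
[552.78558092 -72.52732666  -3.28418881] [-0.3  0.1  0.2  0.  -0.5 -0.9  0.4 -0.3  0.1  1.5]
pull [[451.95143245 -66.74161134   0.        ]
 [452.94979036 -66.79889565   0.        ]]
riser [711.58873857 -82.89113409  -3.67694798] [-0.1 -0.1  0.2 -0.3  0.4  0.1 -0.7  0.2]
tray in riser -159.14090010346294 0.15905097229683168 0.39275916236403313
```

The tray is square, centred and about 13 mm inside, and the riser hasn't moved. Next I go to the pull.

>>> drive_tool(motion=[{"tx": -2, "ty": -45, "tz": 0, "yaw": 0, "gripper": 0.5}, {"tx": -2, "ty": -95, "tz": 0, "yaw": 0, "gripper": 0.5}, {"tx": -2, "ty": -145, "tz": 0, "yaw": 0, "gripper": 0.5}, {"tx": -2, "ty": -195, "tz": 0, "yaw": 0, "gripper": 0.5}, {"tx": -2, "ty": -245, "tz": 0, "yaw": 0, "gripper": 0.5}, {"tx": -2, "ty": -275, "tz": 0, "yaw": 0, "gripper": 0.5}, {"tx": -2, "ty": -282.5, "tz": 0, "yaw": 0, "gripper": 0.5}, {"tx": -2, "ty": -282.5, "tz": -30, "yaw": 0, "gripper": 0.5}, {"tx": -2, "ty": -282.5, "tz": -60, "yaw": 0, "gripper": 0.5}, {"tx": -2, "ty": -282.5, "tz": -60, "yaw": 0, "gripper": 0.5}, {"tx": -2, "ty": -282.5, "tz": -60, "yaw": 0, "gripper": 0.5}, {"tx": -2, "ty": -282.5, "tz": -60, "yaw": 0, "gripper": 0.5}])

```text
time_s: 12.42
position: [0.4532, -0.0662, 0.0821]
orientation: [[-0.998, 0.065, 0.002], [0.065, 0.998, -0.001], [-0.002, -0.001, -1.0]]
wrist_force: [0.6, 0.6, -0.7]
width: 0.0438
```

```bash
python3 look.py side s8 275 125 160 130 4.5
```

```text
12.425 [453.2 -66.2  82.1] yang 86.25 F [ 0.6  0.6 -0.7] w 0.0438 tilt [ 2.e-03 -8.e-04 -1.e+00]
```

View pics/s8.png

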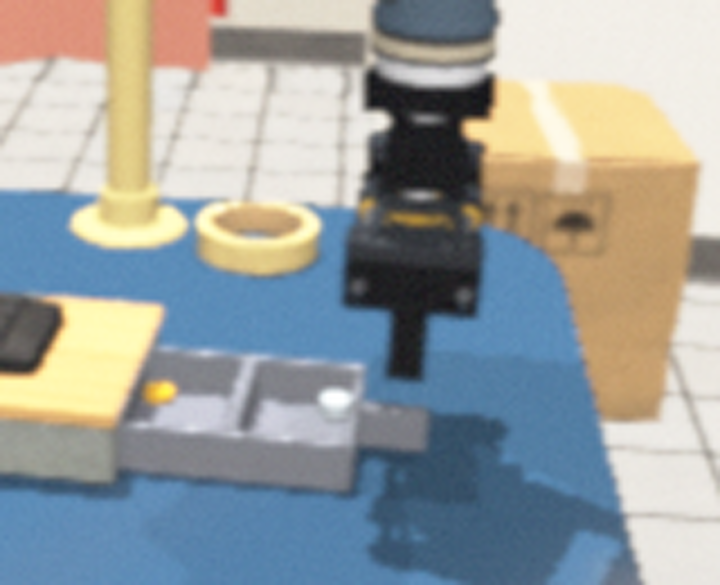

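>>> drive_tool(motion=[{"tx": -1, "ty": 0, "tz": -20, "yaw": 0, "gripper": 0.5}, {"tx": -1, "ty": 0, "tz": -40, "yaw": 0, "gripper": 0.5}, {"tx": -1, "ty": 0, "tz": -54, "yaw": 0, "gripper": 0.5}, {"tx": -1, "ty": 0, "tz": -59, "yaw": 0, "gripper": 0.5}, {"tx": -1, "ty": 0, "tz": -59, "yaw": 0, "gripper": 0.5}, {"tx": -1, "ty": 0, "tz": -59, "yaw": 0, "gripper": 0.3}, {"tx": -1, "ty": 0, "tz": -59, "yaw": 0, "gripper": 0.2}, {"tx": -1, "ty": 0, "tz": -59, "yaw": 0, "gripper": 0.12}, {"tx": -1, "ty": 0, "tz": -59, "yaw": 0, "gripper": 0.08}, {"tx": -1, "ty": 0, "tz": -59, "yaw": 0, "gripper": 0.08}, {"tx": -1, "ty": 0, "tz": -59, "yaw": 0, "gripper": 0.08}])

```text
time_s: 13.85
position: [0.4515, -0.066, 0.0222]
orientation: [[-0.998, 0.065, 0.0], [0.065, 0.998, -0.0], [-0.0, -0.0, -1.0]]
wrist_force: [0.9, 3.9, 3.6]
width: 0.0119
```

```bash
python3 look.py side s9 275 125 160 130 4.5
```

```text
13.85 [451.5 -66.   22.2] yang 86.27 F [0.9 3.9 3.6] w 0.0119 tilt [ 1.e-04 -0.e+00 -1.e+00]
```

View pics/s9.png

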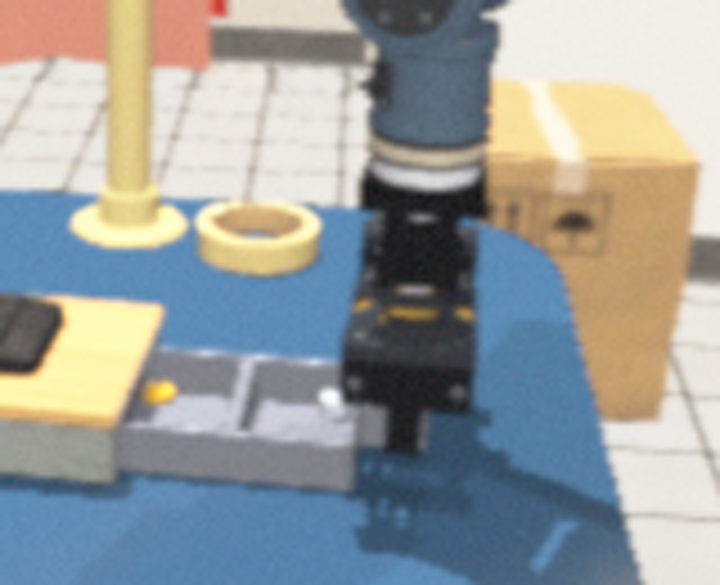

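Gripped on the pull, width 11.9 mm. I'll slide 80 mm along the riser axis first, which stays short of the earliest bumper contact.

>>> drive_tool(motion=[{"tx": 2, "ty": -0.1, "tz": 0, "yaw": 0, "gripper": 0.08}, {"tx": 6, "ty": -0.4, "tz": 0, "yaw": 0, "gripper": 0.08}, {"tx": 11, "ty": -0.7, "tz": 0, "yaw": 0, "gripper": 0.08}, {"tx": 16, "ty": -1, "tz": 0, "yaw": 0, "gripper": 0.08}, {"tx": 21, "ty": -1.4, "tz": 0, "yaw": 0, "gripper": 0.08}, {"tx": 26, "ty": -1.7, "tz": 0, "yaw": 0, "gripper": 0.08}, {"tx": 31, "ty": -2, "tz": 0, "yaw": 0, "gripper": 0.08}, {"tx": 36, "ty": -2.3, "tz": 0, "yaw": 0, "gripper": 0.08}, {"tx": 41, "ty": -2.7, "tz": 0, "yaw": 0, "gripper": 0.08}, {"tx": 46, "ty": -3, "tz": 0, "yaw": 0, "gripper": 0.08}, {"tx": 51, "ty": -3.3, "tz": 0, "yaw": 0, "gripper": 0.08}, {"tx": 56, "ty": -3.6, "tz": 0, "yaw": 0, "gripper": 0.08}, {"tx": 61, "ty": -4, "tz": 0, "yaw": 0, "gripper": 0.08}, {"tx": 66, "ty": -4.3, "tz": 0, "yaw": 0, "gripper": 0.08}, {"tx": 71, "ty": -4.6, "tz": 0, "yaw": 0, "gripper": 0.08}, {"tx": 76, "ty": -5, "tz": 0, "yaw": 0, "gripper": 0.08}, {"tx": 80, "ty": -5.2, "tz": 0, "yaw": 0, "gripper": 0.08}])

```text
time_s: 16.02
position: [0.5223, -0.0689, 0.0221]
orientation: [[-0.998, 0.065, -0.02], [0.065, 0.998, 0.006], [0.02, 0.004, -1.0]]
wrist_force: [-14.8, 0.3, 18.2]
width: 0.012
```

```bash
python3 look.py side s10 235 125 180 130 4.4
```

```text
16.025 [522.3 -68.9  22.1] yang 86.25 F [-14.8   0.3  18.2] w 0.012 tilt [-0.0195  0.0056 -0.9998]
```

View pics/s10.png

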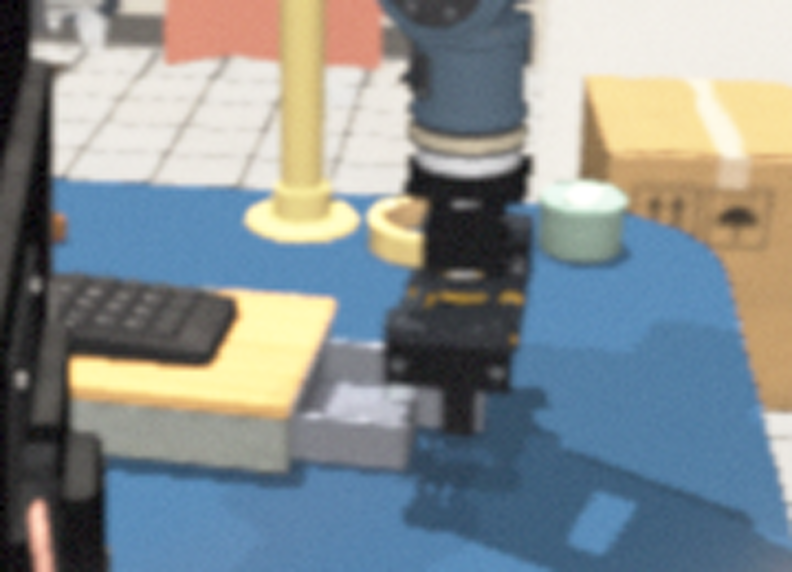

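Pressing down 18 N is adding drag, and the arm lags about 9 mm. The riser corner at (292,412) hasn't moved. I'll ease the downward load before going on.

>>> drive_tool(motion=[{"tx": -4, "ty": 0.3, "tz": 1, "yaw": 0, "gripper": 0.08}, {"tx": -4, "ty": 0.3, "tz": 1.5, "yaw": 0, "gripper": 0.08}, {"tx": -4, "ty": 0.3, "tz": 1.5, "yaw": 0, "gripper": 0.08}])

```text
time_s: 16.45
position: [0.5274, -0.0712, 0.0229]
orientation: [[-0.998, 0.066, -0.001], [0.066, 0.998, 0.0], [0.001, 0.0, -1.0]]
wrist_force: [0.3, -0.5, -4.9]
width: 0.0118
```

>>> drive_tool(motion=[{"tx": 0, "ty": 0, "tz": -0.5, "yaw": 0, "gripper": 0.08}, {"tx": 2, "ty": -0.1, "tz": -0.5, "yaw": 0, "gripper": 0.08}, {"tx": 4, "ty": -0.3, "tz": -0.5, "yaw": 0, "gripper": 0.08}, {"tx": 6, "ty": -0.4, "tz": -0.5, "yaw": 0, "gripper": 0.08}, {"tx": 8, "ty": -0.5, "tz": -0.5, "yaw": 0, "gripper": 0.08}, {"tx": 10, "ty": -0.7, "tz": -0.5, "yaw": 0, "gripper": 0.08}])

```text
time_s: 17.2
position: [0.5376, -0.0718, 0.0231]
orientation: [[-0.998, 0.066, 0.0], [0.066, 0.998, -0.0], [-0.0, -0.0, -1.0]]
wrist_force: [-0.4, 0.0, -4.4]
width: 0.0118
```

>>> drive_tool(motion=[{"tx": 0, "ty": 0, "tz": -0.5, "yaw": 0, "gripper": 0.08}, {"tx": 0, "ty": 0, "tz": -0.8, "yaw": 0, "gripper": 0.08}, {"tx": 2, "ty": -0.1, "tz": -0.8, "yaw": 0, "gripper": 0.08}, {"tx": 4, "ty": -0.3, "tz": -0.8, "yaw": 0, "gripper": 0.08}])

```text
time_s: 17.7
position: [0.5411, -0.072, 0.0223]
orientation: [[-0.998, 0.066, -0.001], [0.066, 0.998, 0.0], [0.001, 0.0, -1.0]]
wrist_force: [-2.1, 0.2, -1.9]
width: 0.0118
```

Now sliding on the counter with light forces. I'll go on in small steps, watching Fx.

>>> drive_tool(motion=[{"tx": 1.5, "ty": -0.1, "tz": 0, "yaw": 0, "gripper": 0.08}, {"tx": 3, "ty": -0.2, "tz": 0, "yaw": 0, "gripper": 0.08}, {"tx": 4.5, "ty": -0.3, "tz": 0, "yaw": 0, "gripper": 0.08}, {"tx": 6, "ty": -0.4, "tz": 0, "yaw": 0, "gripper": 0.08}])

```text
time_s: 18.2
position: [0.5475, -0.0725, 0.0222]
orientation: [[-0.998, 0.066, -0.0], [0.066, 0.998, 0.0], [0.0, 0.0, -1.0]]
wrist_force: [-1.5, 0.3, -2.2]
width: 0.0123
```

>>> drive_tool(motion=[{"tx": 1.5, "ty": -0.1, "tz": 0, "yaw": 0, "gripper": 0.08}, {"tx": 3, "ty": -0.2, "tz": 0, "yaw": 0, "gripper": 0.08}, {"tx": 4, "ty": -0.3, "tz": 0, "yaw": 0, "gripper": 0.08}])

```text
time_s: 18.58
position: [0.5517, -0.0729, 0.0222]
orientation: [[-0.998, 0.066, 0.0], [0.066, 0.998, -0.0], [-0.0, -0.0, -1.0]]
wrist_force: [-1.8, -0.6, -2.9]
width: 0.0119
```

>>> drive_tool(motion=[{"tx": 1, "ty": -0.1, "tz": 0, "yaw": 0, "gripper": 0.08}, {"tx": 2, "ty": -0.1, "tz": 0, "yaw": 0, "gripper": 0.08}, {"tx": 3, "ty": -0.2, "tz": 0, "yaw": 0, "gripper": 0.08}, {"tx": 4, "ty": -0.3, "tz": 0, "yaw": 0, "gripper": 0.08}])

```text
time_s: 19.08
position: [0.5556, -0.0731, 0.0222]
orientation: [[-0.998, 0.066, -0.0], [0.066, 0.998, -0.0], [0.0, -0.0, -1.0]]
wrist_force: [-1.8, -0.4, -3.1]
width: 0.0116
```

>>> drive_tool(motion=[{"tx": 1, "ty": -0.1, "tz": 0, "yaw": 0, "gripper": 0.08}, {"tx": 2, "ty": -0.1, "tz": 0, "yaw": 0, "gripper": 0.08}, {"tx": 3, "ty": -0.2, "tz": 0, "yaw": 0, "gripper": 0.08}, {"tx": 4, "ty": -0.3, "tz": 0, "yaw": 0, "gripper": 0.08}])

```text
time_s: 19.58
position: [0.5596, -0.0734, 0.0222]
orientation: [[-0.998, 0.066, -0.0], [0.066, 0.998, 0.0], [0.0, 0.0, -1.0]]
wrist_force: [-2.3, -0.5, -2.6]
width: 0.0117
```

Nose at about 121 mm, still free.

>>> drive_tool(motion=[{"tx": 1, "ty": -0.1, "tz": 0, "yaw": 0, "gripper": 0.08}, {"tx": 2, "ty": -0.1, "tz": 0, "yaw": 0, "gripper": 0.08}, {"tx": 3, "ty": -0.2, "tz": 0, "yaw": 0, "gripper": 0.08}, {"tx": 4, "ty": -0.3, "tz": 0, "yaw": 0, "gripper": 0.08}])

```text
time_s: 20.08
position: [0.5636, -0.0737, 0.0222]
orientation: [[-0.998, 0.066, -0.0], [0.066, 0.998, 0.0], [0.0, 0.0, -1.0]]
wrist_force: [-2.2, 0.4, -2.5]
width: 0.0118
```

>>> drive_tool(motion=[{"tx": 1, "ty": -0.1, "tz": 0, "yaw": 0, "gripper": 0.08}, {"tx": 2, "ty": -0.1, "tz": 0, "yaw": 0, "gripper": 0.08}, {"tx": 3, "ty": -0.2, "tz": 0, "yaw": 0, "gripper": 0.08}])

```text
time_s: 20.45
position: [0.5665, -0.0739, 0.0222]
orientation: [[-0.998, 0.066, -0.0], [0.066, 0.998, 0.0], [0.0, 0.0, -1.0]]
wrist_force: [-1.7, 0.4, -3.4]
width: 0.0118
```

>>> drive_tool(motion=[{"tx": 1, "ty": -0.1, "tz": 0, "yaw": 0, "gripper": 0.08}, {"tx": 2, "ty": -0.1, "tz": 0, "yaw": 0, "gripper": 0.08}, {"tx": 3, "ty": -0.2, "tz": 0, "yaw": 0, "gripper": 0.08}])

```text
time_s: 20.82
position: [0.5695, -0.0741, 0.0222]
orientation: [[-0.998, 0.066, -0.0], [0.066, 0.998, 0.0], [0.0, 0.0, -1.0]]
wrist_force: [-3.3, -0.5, -2.7]
width: 0.0115
```

>>> drive_tool(motion=[{"tx": 1, "ty": -0.1, "tz": 0, "yaw": 0, "gripper": 0.08}, {"tx": 2, "ty": -0.1, "tz": 0, "yaw": 0, "gripper": 0.08}, {"tx": 3, "ty": -0.2, "tz": 0, "yaw": 0, "gripper": 0.08}])

```text
time_s: 21.2
position: [0.5724, -0.0743, 0.0222]
orientation: [[-0.998, 0.066, -0.0], [0.066, 0.998, 0.0], [0.0, 0.0, -1.0]]
wrist_force: [-2.4, -0.4, -2.4]
width: 0.0122
```

```bash
python3 look.py side s11 235 125 180 130 4.4;python3 look.py top t11 270 110 110 110 5
```

```text
21.2 [572.4 -74.3  22.2] yang 86.23 F [-2.4 -0.4 -2.4] w 0.0122 tilt [-2.e-04  1.e-04 -1.e+00]
21.25 [572.7 -74.3  22.3] yang 86.23 F [-1.6 -0.7 -2.6] w 0.0118 tilt [ 3.e-04 -1.e-04 -1.e+00]
```

View pics/s11.png

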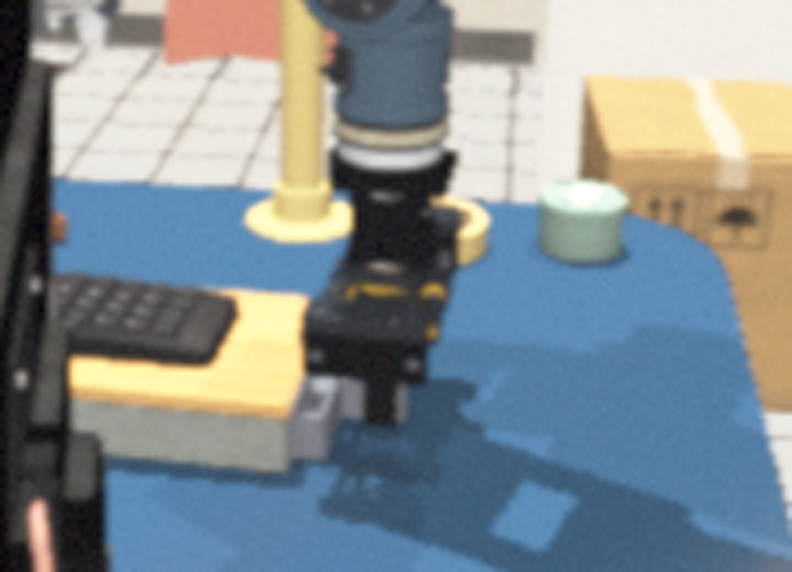

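The riser is unmoved at (292,412) and the tail is about 16 mm outside. I'll go on.

>>> drive_tool(motion=[{"tx": 1, "ty": -0.1, "tz": 0, "yaw": 0, "gripper": 0.08}, {"tx": 2, "ty": -0.1, "tz": 0, "yaw": 0, "gripper": 0.08}, {"tx": 3, "ty": -0.2, "tz": 0, "yaw": 0, "gripper": 0.08}])

```text
time_s: 21.68
position: [0.5741, -0.0744, 0.0222]
orientation: [[-0.998, 0.065, -0.003], [0.065, 0.998, 0.001], [0.003, 0.0, -1.0]]
wrist_force: [-6.0, -1.4, 1.1]
width: 0.012
```

>>> drive_tool(motion=[{"tx": 1, "ty": -0.1, "tz": 0, "yaw": 0, "gripper": 0.08}, {"tx": 2, "ty": -0.1, "tz": 0, "yaw": 0, "gripper": 0.08}])

```text
time_s: 21.92
position: [0.5742, -0.0742, 0.0222]
orientation: [[-0.998, 0.065, -0.007], [0.065, 0.998, 0.001], [0.007, 0.001, -1.0]]
wrist_force: [-10.2, -1.1, 4.3]
width: 0.0114
```

>>> drive_tool(motion=[{"tx": 1, "ty": -0.1, "tz": 0, "yaw": 0, "gripper": 0.08}, {"tx": 2, "ty": -0.1, "tz": 0, "yaw": 0, "gripper": 0.08}])

```text
time_s: 22.18
position: [0.5743, -0.0741, 0.0222]
orientation: [[-0.998, 0.065, -0.011], [0.065, 0.998, 0.002], [0.011, 0.001, -1.0]]
wrist_force: [-14.2, -3.0, 6.8]
width: 0.0121
```

Firm stop at x=574.2: 4 mm more commanded gave no motion and Fx rose to 14 N. I'll ease off the load without pulling back, then let go.

>>> drive_tool(motion=[{"tx": -2, "ty": 0.1, "tz": 0, "yaw": 0, "gripper": 0.08}, {"tx": -4, "ty": 0.3, "tz": 0, "yaw": 0, "gripper": 0.08}, {"tx": -4, "ty": 0.3, "tz": 0, "yaw": 0, "gripper": 0.08}])

```text
time_s: 22.55
position: [0.5742, -0.0741, 0.0222]
orientation: [[-0.998, 0.066, -0.003], [0.066, 0.998, 0.001], [0.003, 0.0, -1.0]]
wrist_force: [-5.5, 0.4, 0.2]
width: 0.0119
```

>>> drive_tool(motion=[{"tx": -0.5, "ty": 0, "tz": 0, "yaw": 0, "gripper": 0.2}, {"tx": -0.5, "ty": 0, "tz": 0, "yaw": 0, "gripper": 0.35}, {"tx": -0.5, "ty": 0, "tz": 0, "yaw": 0, "gripper": 0.5}, {"tx": -0.5, "ty": 0, "tz": 0, "yaw": 0, "gripper": 0.5}, {"tx": -0.5, "ty": 0, "tz": 10, "yaw": 0, "gripper": 0.5}, {"tx": -0.5, "ty": 0, "tz": 35, "yaw": 0, "gripper": 0.5}, {"tx": -0.5, "ty": 0, "tz": 80, "yaw": 0, "gripper": 0.5}, {"tx": -5, "ty": 0, "tz": 120, "yaw": 0, "gripper": 0.5}, {"tx": -50, "ty": 30, "tz": 130, "yaw": 0, "gripper": 0.5}, {"tx": -90, "ty": 80, "tz": 130, "yaw": 0, "gripper": 0.5}, {"tx": -120, "ty": 130, "tz": 130, "yaw": 0, "gripper": 0.5}, {"tx": -120, "ty": 180, "tz": 130, "yaw": 0, "gripper": 0.5}, {"tx": -120, "ty": 230, "tz": 130, "yaw": 0, "gripper": 0.5}, {"tx": -120, "ty": 280, "tz": 130, "yaw": 0, "gripper": 0.5}, {"tx": -120, "ty": 290, "tz": 130, "yaw": 0, "gripper": 0.5}, {"tx": -120, "ty": 290, "tz": 130, "yaw": 0, "gripper": 0.5}])

```text
time_s: 24.55
position: [0.4553, 0.2158, 0.1526]
orientation: [[-0.998, 0.064, 0.001], [0.064, 0.998, -0.0], [-0.001, -0.0, -1.0]]
wrist_force: [-0.1, -0.0, -0.0]
width: 0.0436
```

```bash
python3 look.py top t12 285 110 100 110 5.4;python3 look.py side s12 235 165 160 110 4.8
```

```text
24.55 [455.3 215.8 152.6] yang 86.33 F [-0.1 -0.  -0. ] w 0.0436 tilt [ 5.e-04 -3.e-04 -1.e+00]
24.6 [455.3 215.  152.5] yang 86.25 F [ 0.5 -0.6  0.9] w 0.0433 tilt [-0.e+00 -5.e-04 -1.e+00]
```

View pics/t12.png

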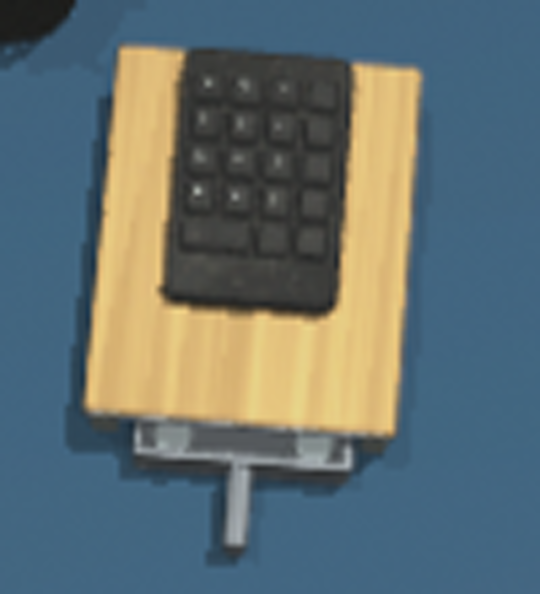

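View pics/s12.png

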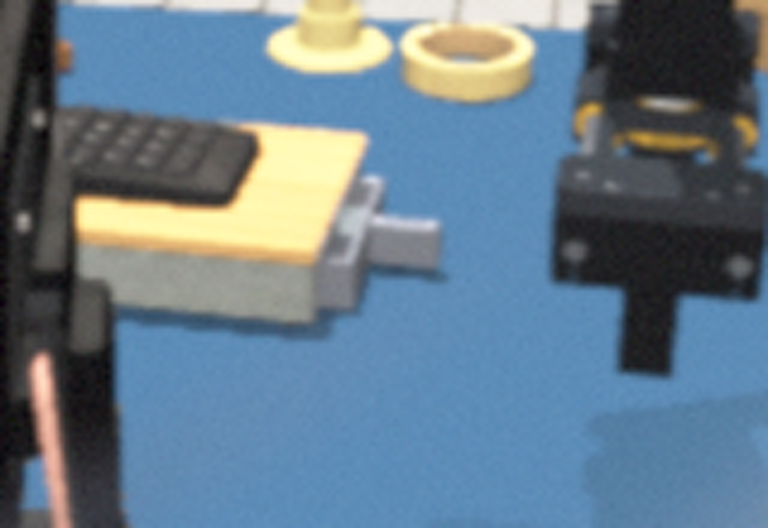

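Run:
```python
from h import *
from station import imaging,get_state
c=imaging.read_camera("top"); u=lambda p:un(p,5.4,(285,110))
x,f=fit([(c,[[-.075,.055,.032],[-.075,-.055,.032],[-.1225,0,.032]],u([(135,455),(350,468),(234,547)]))],[.67,-.08,-.06]); print("tray",x*[1e3,1e3,57.3],f.round(1))
r,f=fit([(c,box(.097,.078,.052),u([(119,44),(423,68),(396,436),(85,411)]))],[.71,-.08,-.06]); print("riser",r*[1e3,1e3,57.3],f.round(1))
a=cv2.cvtColor(cv2.imread("pics/top0.png"),cv2.COLOR_BGR2GRAY).astype(np.float32); b=cv2.cvtColor(c["frame"],cv2.COLOR_RGB2GRAY).astype(np.float32)
for n,s in(("riser",np.s_[112:186,295:370]),("ctrl",np.s_[80:118,215:275]),("tape/tin",np.s_[190:275,415:470])): print(n,cv2.phaseCorrelate(a[s],b[s]))
s=np.s_[185:195,295:370];
```

```text
tray [676.90386306 -82.03892589  -3.12556085] [-0.5 -0.6  0.3 -0.2  0.2  1. ]
riser [712.16064653 -83.38533685  -3.87227503] [-0.1 -0.   0.1 -0.1  0.3  0.1 -0.3  0. ]
riser ((0.5048894852510273, 0.4954142819747176), 1.005195088450114)
ctrl ((-0.003780526502840331, 0.0028169001268025795), 0.9944259066879749)
tape/tin ((-0.0009360877543223012, 0.012598734734808659), 1.0064669549023664)
```

Run:
```python
from h import *
from station import imaging
b=cv2.cvtColor(imaging.read_camera("top")["frame"],cv2.COLOR_RGB2GRAY).astype(np.float32); a=cv2.cvtColor(cv2.imread("pics/top0.png"),cv2.COLOR_BGR2GRAY).astype(np.float32)
for s in(np.s_[112:186,296:370],np.s_[116:172,310:358],np.s_[105:185,290:370]):
    A,B=a[s],b[s]; w=cv2.createHanningWindow(A.shape[::-1],cv2.CV_32F); print(cv2.phaseCorrelate(A,B,w), "absdiff",np.abs(A-B).mean())
    M=np.eye(2,3,dtype=np.float32); print(cv2.findTransformECC(A/255,B/255,M,cv2.MOTION_EUCLIDEAN)[1].round(3).tolist())
```

```text
((0.48780368548393227, 0.5143835541374102), 1.004604659599728) absdiff 5.4054055
[[1.0, -0.0, 0.004999999888241291], [0.0, 1.0, -0.01899999938905239]]
((-0.04885618126552416, -0.009340628498545556), 0.9976408067676756) absdiff 4.8716516
[[1.0, -0.0, 0.003000000026077032], [0.0, 1.0, -0.014999999664723873]]
((0.0039989737814920545, 0.018650865054901544), 1.0006415379792453) absdiff 1.9444243
[[1.0, -0.0, 0.003000000026077032], [0.0, 1.0, -0.024000000208616257]]
```

The riser hasn't moved (under 0.03 px by image alignment). Handing in.

```bash
python3 -c "
from station import env,get_state
print(env.job_done(),get_state()['time_s'])"
```

```text
the job is handed in; nothing more can be done
the job is handed in; nothing more can be done
```

The cash tray is under the riser, against its stop, and I handed the job in at about 25 s of the 64 s allowed.

**What I did**
- I lifted the tray by its middle bar and set it down with its nose about 13 mm inside the opening. It was centred to about 0.2 mm and square to about 0.4°.
- I let go, took the pull and slid the tray in. It stopped firmly with its nose about 136 mm inside. Another 4 mm of commanded travel gave no motion, and the push rose to about 14 N. I then eased off, let go and backed the arm clear.

**Last checks**
- **Riser:** no visible shift, by image alignment with the first picture (under 0.03 px). One earlier phase-correlation reading showed 0.5 px. I put it down to a poor crop, because other crops and a second alignment method showed no shift.
- **Tray:** it rests about 0.7° off the riser's axis by the final picture, and the final picture puts its position within about 2 mm of what the arm's travel gives.
- **Tape roll and tin:** unmoved. I did not check the tape measure after the job; I never picked it out clearly in the pictures.
- **Bumper:** it can't be seen, so "fully back" rests on the firm stop and the force rise.

**Less than ideal**
- Partway through the first slide the arm pressed the tray onto the counter with up to 18 N and pushed with about 15 N. I corrected that before the tray reached the bumper.
- Just after that the tail was carried a little under 1 mm high for about 10 mm of travel. I saw no sign of it touching the underside.

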